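# Step the time-lapse slider on to its middle stop and re-zero its dial

### The job

Set up the next time-lapse shot: push the carriage with the bamboo phone stand along its rail, away from the dial, to the next stop, the middle one of the three, so that it has settled into the detent and sits in line with that stop's tabs. Then turn the dial at the rail's end back until its pointer is at the zero rib. Do not lean on the light bar above the rail, and leave the other things on the table where they are.

Things in the scene. Friction and masses are not known exactly. Their poses are not given: they have to be found in the camera images.
- slider: time-lapse slider fixed to the table, its yaw varies: aluminium bed 60 mm wide, 25 mm high, along its own y from -195 to +235 mm; origin on the table under the middle stop. At y -250 mm a black dial housing 90 x 90 x 30 mm high; at y +235 a black end block 90 x 50 x 35 mm high. Three stops, at y -90 (first, nearest the dial), 0 (middle) and +90 mm (last).
- stop1 (a point): the middle stop: centre of the bed's top, 25 mm above the table. Each stop is marked by a strip across the bed (10 mm wide) in line with a flat tab (12 mm wide, 8 mm high, reaching x -64 and +64 mm) on each side of the bed
- carriage_mid (a point): carriage centre, 64 mm above the table at the top of the stand's base. Carriage 72 mm wide (x), 80 mm long (y, along the rail): upright end faces 40 mm either side of here, solid from 34 to 64 mm above the table. On it a bamboo backrest 64 mm wide (y), 10 thick, leaning from x 0 at its foot to x +25 mm at its top, 157 mm above the table; a lip 76 mm up at x -28
- carriage (a joint): travel of the carriage along the slider's +y in m: 0 at the first stop, 0.09 middle, 0.18 last. It starts parked at the first stop. A detent cam holds it at each stop: up to about 4.5 N is needed to leave one; once past half-way (0.045) it is drawn on to the next stop, and rests within about 2 mm of it.
- dial (a joint): angle of the dial in rad, 0 when its pointer is at the zero rib, growing anticlockwise seen from above; it stays where it is left. Travel -1.5 to 1.5.
- dial_grip (a point): on the dial's axis (slider x 0, y -250 mm), 66 mm above the table: where to grip. Grey disc 76 mm across, top 42 mm above the table, with an upright grip bar 60 long, 14 thick, top at 72 mm. The point's x axis points along the bar to its end with the small white pointer; at zero this is the slider's +x, where an aluminium rib stands on the housing's side away from the robot
- light_bar: fixed white LED bar above the rail, origin that of the slider: 40 mm wide (slider x -25 to +15 mm), y -132 to +252 mm, underside 208, top 228 mm above the table, on one post at y +235 mm. It covers the carriage's path, so the gripper must come under it tilted, from the robot's side (-x)
- bottle: steel bottle with black cap, 70 mm across, 240 mm high; origin under its centre; to be left alone
- planter: white empty planter, 120 mm across, 110 mm high; origin under its centre; to be left alone
- coaster1: clear coaster 95 x 95 x 6 mm, in front of the slider; origin under its centre; to be left alone
- coaster2: clear coaster 95 x 95 x 6 mm, behind the slider; origin under its centre; to be left alone
- mouse: grey computer mouse 62 x 105 x 36 mm, in front of the slider; origin under its centre; to be left alone
- remote: black remote control 45 x 150 x 16 mm, behind the slider; origin under its centre; to be left alone
- mug: blue mug 80 mm across, 90 mm high, behind the dial; origin under its centre; to be left alone

How it is judged:
By the outcome, as a careful person would: the job done as asked, in the order asked, and still so for the second after the job is handed in, with the robot touching nothing.
It also fails if it takes over 45 s, if anything falls off the work surface, if the arm or the gripper's body presses on something with over 40 N, if the wrist force passes 120 N, or if a joint passes its speed limit or range.

### The arm

A 7-joint arm with a two-finger parallel gripper is mounted at the origin on the work surface. World frame = base frame: x ahead of the robot, y to its left, z up, the work surface at z = 0. Lengths are in m, angles in degrees, forces in N, time in s.
With the tool pointing down it reaches from about 0.425 to 0.95 m from the base axis. Payload 16.7 kg.
Tool frame: the origin (TCP) lies midway between the tips of the shut fingers; the grasp point (between the pads) lies 19 mm behind it (robot.grasp_offset is the distance from the TCP to the grasp point, in m); z points along the fingers, y is the line along which they close (so a half turn about z gives the same grasp; the last joint's range is limited). The gripper opens to 94 mm and grips with 3 to 60 N. Pads are 16 mm wide; open, the fingers measure 119 mm over their backs; the gripper's body (75 mm by 177 mm) begins 78 mm behind the grasp point.
Start: joints at [57.668, 24.414, 4.234, 92.017, -1.954, 63.644, -3.845], TCP at [0.272, -0.618, 0.18] pointing down, gripper open.
Joint ranges: [-163.25, 163.25], [-28.42, 122.38], [-70.27, 78.77], [12.13, 141.07], [-58.53, 238.53], [9.26, 117.41], [-156.51, 156.51]. Speed limits (degrees/s): [108.29, 108.29, 136.94, 136.94, 172.46, 172.46, 172.46].

### API

Orientations are given as [roll, pitch, yaw] about the fixed x, y, z axes, in that order (R = Rz(yaw) Ry(pitch) Rx(roll)).
In Python, from bench import sensors, imaging, robot gives the robot as it stands. The module is installed in compiled form; this text tells all that it offers.
- The arm moves only by the tool jog_arm, never from a script. Its argument "rows" is a list of rows, each an object of numbers: "x", "y", "z": the shift along the tool's x, y, z each as a share of 0.25 m, from -1 to 1; "rx", "ry", "rz": the turn, a rotation vector about the tool's x, y, z each as a share of 45 degrees, from -1 to 1; "grip": the opening, from 0 (shut) to 1 (fully open). A call has 1 to 8 rows; each row is the pose to reach, as a shift and turn from the pose commanded when the call began, along the tool's axes at that moment; what a row does not reach only later rows make up. A row lasts 1/8 s, in which the tool goes at most 62.5 mm and 10.7 degrees, less where a joint would pass 70% of its speed; a pose out of reach is approached as far as the arm can. A call with a number of a shift or a turn outside -1 to 1 is refused whole. A call with a gripper value outside its range is refused whole. The fingers move at their own pace and stop on an object; "grip_force" is the grip in N (left out, the last holds). Time passes only in rows, so rows that repeat a pose let the fingers close. It gives the time, the measured TCP pose, the force, the opening and the grip force at its end, in the units of the state.
- sensors.read_state(): the state, without advancing time (a new reading comes with each control period).
- imaging.camera(name): name is "scene" or "side" or "wrist"; returns the picture (384x512x3 uint8, blue, green, red); there is no depth.
- imaging.camera_model(name): a dict with "camera_matrix" (3x3 intrinsics, pixels), "rvec" (rotation vector, rad) and "tvec" (3), from world to camera coordinates, as OpenCV has them. Camera axes: x right, y down, z forward; pixel columns grow to the right and rows downward; lengths in m; the calibration is good to about 2 mm. The wrist camera is an equidistant fisheye: a pixel r from the principal point sees the ray r / f radians off the axis. A picture is of the moment at which its call begins: read the wrist's pose just before it. camera_model takes no time and is no camera call; for the wrist camera it gives the pose at the moment of the call.
- robot.close_job(): hands the job in; it is judged then, once.
The state is a dict: "time": time; "joint_pos": joint angles; "qvel": joint speeds; "effort": joint torques, N m; "eef_pos": TCP position; "ee_rot": TCP orientation; "contact_force": force on the tool from outside, world axes, zero at the start; "moment": the same for the moment, N m; "finger_gap": finger opening in m; "gripper_force": force on a finger pad.
Only numpy, scipy, OpenCV 4.12 (cv2) and the standard library are available. Lean on these libraries where they do the work, as an engineer would, in place of code of your own. Each camera call takes 0.05 s, during which the arm holds its last target. There are 200 camera calls.

## Working session

There is one attempt and no reset: what is moved stays moved. The work goes in short steps, Python scripts to look and compute and a tool call to move; the robot and the scene stay as the last step left them, time stands still between calls to the robot, and variables do not carry over. Pictures are saved under pics/ and viewed, at most 10 in all, crops included, and the job is handed in when it is done.

Besides the shell and the picture viewer there is one more tool, called in YAML: its name, and indented under it one key for each argument. jog_arm: Moves the arm, as the interface text tells. Its arguments: {"type":"object","properties":{"rows":{"type":"array"},"grip_force":{"type":"number"}},"required":["rows"]}

```bash
mkdir -p pics; cat > h.py <<'E'
import numpy as np, cv2
from bench import sensors, imaging, robot
def snap(n,f):
    im=imaging.camera(n); cv2.imwrite(f'pics/{f}.png',im); return im
def ray(n,uv,m=None):
    m=m or imaging.camera_model(n); K=np.array(m["camera_matrix"],float); R=cv2.Rodrigues(np.array(m["rvec"],float))[0]; t=np.array(m["tvec"],float).ravel()
    p=np.linalg.inv(K)@[uv[0],uv[1],1]
    if n=='wrist':
        a=np.array(p[:2]); r=np.linalg.norm(a); p=np.r_[a/max(r,1e-9)*np.sin(r),np.cos(r)]
    d=R.T@p; return -R.T@t, d/np.linalg.norm(d)
def onz(n,uv,z,m=None):
    c,d=ray(n,uv,m); return c+d*(z-c[2])/d[2]
def tri(rs):
    A=sum(np.eye(3)-np.outer(d,d) for c,d in rs); b=sum((np.eye(3)-np.outer(d,d))@c for c,d in rs); return np.linalg.solve(A,b)
def proj(n,P):
    m=imaging.camera_model(n); return cv2.projectPoints(np.array(P,float).reshape(-1,3),np.array(m["rvec"],float),np.array(m["tvec"],float),np.array(m["camera_matrix"],float),None)[0].reshape(-1,2)
E
python3 - <<'E'
from h import *
a=snap('scene','scene0');b=snap('side','side0')
print(sensors.read_state())
for n in('scene','side'): c,d=ray(n,(256,192)); print(n,c,d)
E
```

```text
{'time': 0.1, 'joint_pos': array([57.66885511, 24.44398294,  4.23038054, 92.04921573, -1.95238068,
       63.64263033, -3.84575414]), 'qvel': array([-0.03954254, -0.07956667, -0.08314652,  0.01308916, -0.00946787,
        0.06928817, -0.06528373]), 'effort': array([ 6.24294800e-03, -9.37470102e+01,  3.67595963e+00, -4.55047381e+01,
       -4.86245274e-02,  1.65877584e-02, -1.76660376e-05]), 'eef_pos': array([ 0.27182478, -0.61738337,  0.17926442]), 'ee_rot': array([-1.79936477e+02,  5.11597576e-03,  2.37639886e+01]), 'contact_force': array([-0.33092752, -0.13462689, -0.50325871]), 'moment': array([-0.0170642 ,  0.0738569 ,  0.02933545]), 'gripper_force': 0.0, 'finger_gap': 0.09389079136859005}
scene [ 1.4206163  -0.39302848  0.75307465] [-0.71434014  0.3863552  -0.58347906]
side [0.03214862 1.02440239 0.75900676] [ 0.39744474 -0.75781464 -0.51745015]
```

View pics/scene0.png

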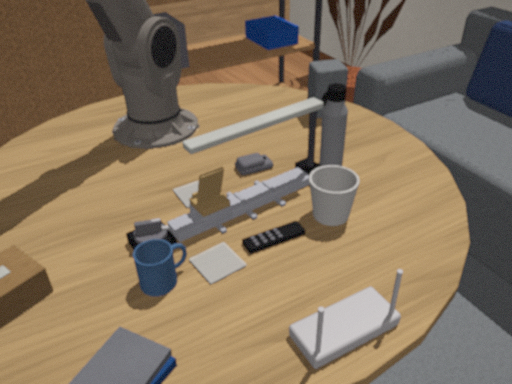

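View pics/side0.png

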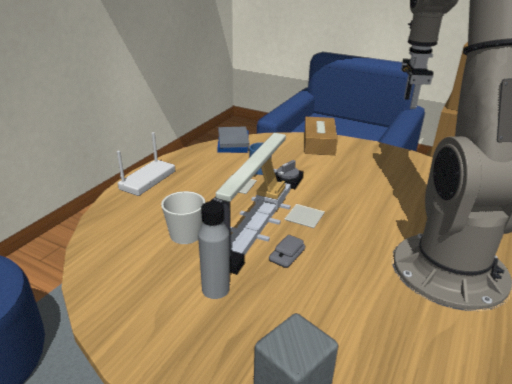

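The scene view shows the dial at about (148,232), the carriage at (210,195), the end block at (305,168) and the light bar from (188,143) to (325,103). In the side view the dial is at (289,172), the carriage at (272,188) and the end block at (236,262). I'll enlarge both views.

```bash
python3 - <<'E'
import cv2,numpy as np
a=cv2.imread('pics/scene0.png')[135:275,120:345]
b=cv2.imread('pics/side0.png')[135:285,205:330]
cv2.imwrite('pics/ca.png',cv2.resize(a,None,fx=3.5,fy=3.5,interpolation=cv2.INTER_CUBIC))
cv2.imwrite('pics/cb.png',cv2.resize(b,None,fx=4,fy=4,interpolation=cv2.INTER_CUBIC))
E
```

```text
(no output)
```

View pics/ca.png

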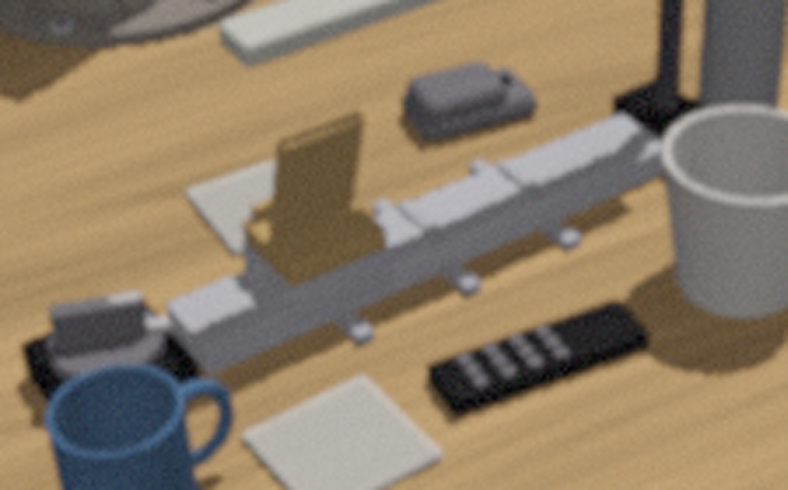

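View pics/cb.png

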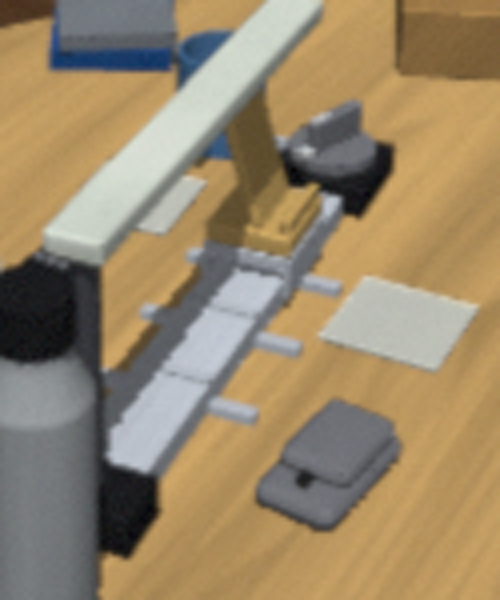

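The crops show the far tab ends (scene crop) at (361,328), (468,282) and (568,237). The near tab ends (side crop) are at (330,287), (290,348) and (247,413). The dial bar top runs (52,310)-(143,297) in the scene crop and (305,130)-(358,103) in the side crop, with the white pointer near (125,298) and (303,150).

```bash
python3 - <<'E'
from h import *
S=lambda u,v:(120+u/3.5-.36,135+v/3.5-.36); D=lambda u,v:(205+u/4-.375,135+v/4-.375)
far=[onz('scene',S(*p),.006) for p in[(361,330),(468,284),(568,239)]]
near=[onz('side',D(*p),.006) for p in[(332,287),(292,348),(249,413)]]
far2=[onz('side',D(*p),.006) for p in[(193,256),(147,311)]]
print(np.round(far,4),np.round(near,4),np.round(far2,4))
d=(far[2]-far[0]+near[2]-near[0])[:2]; print(np.hypot(*d)/2,'yaw',np.degrees(np.arctan2(-d[0],d[1])))
o=(np.mean(far,0)+np.mean(near,0))[:2]/2; print('o',o)
u=d/np.hypot(*d); ex=np.array([u[1],-u[0]])
loc=lambda P:(round((P[:2]-o)@ex*1e3,1),round((P[:2]-o)@u*1e3,1))
print([loc(p) for p in far+near])
# dial: candidates
w=lambda x,y,z:np.r_[o+ex*x+u*y,z]
for nm,pt in dict(ax=(0,-.25,.072),rib=(.045,-.25,.03),bedend=(0,-.195,.025),car_near=(-.036,-.09,.064),carend=(0,-.13,.064),bartop=(-.005,-.132,.208)).items():
    P=w(*pt); a=proj('scene',P)[0];b=proj('side',P)[0]
    print(nm,np.round(P,3),(a-[120,135])*3.5,(b-[205,135])*4)
# bar top ends two-view
for z in(.066,.072):
  for p in[(52,310),(143,297),(125,298)]: print('sc',z,loc(onz('scene',S(*p),z)))
  for p in[(305,130),(358,103),(303,150)]: print('sd',z,loc(onz('side',D(*p),z)))
for a,b in[((52,310),(358,103)),((143,297),(305,130))]:
  P=tri([ray('scene',S(*a)),ray('side',D(*b))]);print('tri',loc(P),P[2])
# coasters, mouse, bottle, mug
for n,f in(('coaster1',D(400,322)),('mouse',D(330,470))): print(n,loc(onz('side',f,.01)))
print('mug top',loc(onz('scene',S(118,398),.09)), 'bot',onz('side',(214,290),0))
E
```

```text
[[ 0.5985 -0.0424  0.006 ]
 [ 0.5917  0.0461  0.006 ]
 [ 0.5828  0.1357  0.006 ]] [[ 0.4836 -0.0517  0.006 ]
 [ 0.4743  0.0389  0.006 ]
 [ 0.4655  0.1258  0.006 ]] [[ 0.5996 -0.0371  0.006 ]
 [ 0.592   0.0503  0.006 ]]
0.17856323609295266 yaw 5.422726130045324
o [0.53272364 0.04205246]
[(np.float64(57.5), np.float64(-90.3)), (np.float64(59.1), np.float64(-1.5)), (np.float64(58.7), np.float64(88.5)), (np.float64(-57.8), np.float64(-88.7)), (np.float64(-58.5), np.float64(2.3)), (np.float64(-59.0), np.float64(89.7))]
ax [ 0.556 -0.207  0.072] [ 97.20149638 298.11795764] [334.03572656 110.00810003]
rib [ 0.601 -0.203  0.03 ] [136.0488147  384.31014227] [282.09381578 143.06428683]
bedend [ 0.551 -0.152  0.025] [182.49371125 321.74778729] [308.88607688 187.60434776]
car_near [ 0.505 -0.051  0.064] [286.41418455 197.09806116] [308.64942568 215.10183104]
carend [ 0.545 -0.087  0.064] [261.22256458 241.94731675] [283.30251571 182.02946162]
bartop [ 0.54  -0.09   0.208] [233.2269127   58.75927808] [298.72870038  15.95348562]
sc 0.066 (np.float64(-15.2), np.float64(-276.8))
sc 0.066 (np.float64(7.6), np.float64(-222.9))
sc 0.066 (np.float64(1.6), np.float64(-232.9))
sd 0.066 (np.float64(15.6), np.float64(-218.5))
sd 0.066 (np.float64(-8.7), np.float64(-284.4))
sd 0.066 (np.float64(5.0), np.float64(-185.0))
sc 0.072 (np.float64(-7.7), np.float64(-278.9))
sc 0.072 (np.float64(14.9), np.float64(-225.4))
sc 0.072 (np.float64(8.9), np.float64(-235.4))
sd 0.072 (np.float64(11.9), np.float64(-207.8))
sd 0.072 (np.float64(-12.2), np.float64(-273.0))
sd 0.072 (np.float64(1.4), np.float64(-174.5))
tri (np.float64(-10.7), np.float64(-278.0)) 0.06945004022211267
tri (np.float64(13.8), np.float64(-222.2)) 0.06707585308908622
coaster1 (np.float64(-122.5), np.float64(-58.4))
mouse (np.float64(-133.5), np.float64(130.5))
mug top (np.float64(114.5), np.float64(-286.1)) bot [0.48475948 0.36920246 0.        ]
```

```bash
cat >> h.py <<'E'
from scipy.spatial.transform import Rotation as Rn
YAW=5.42; O=np.array([.5327,.0421])
def W(x,y,z):
    c,s=np.cos(np.radians(YAW)),np.sin(np.radians(YAW)); return np.array([O[0]+c*x-s*y,O[1]+s*x+c*y,z])
def L(P):
    c,s=np.cos(np.radians(YAW)),np.sin(np.radians(YAW)); d=np.array(P[:2])-O; return np.round([c*d[0]+s*d[1],-s*d[0]+c*d[1],P[2]],4)
def cur():
    s=sensors.read_state(); return np.array(s['eef_pos']),Rn.from_euler('xyz',s['ee_rot'],degrees=True)
def down(off,tilt=0): # tool x at slider yaw+off, then tilted about tool y
    return Rn.from_euler('xyz',[180,0,YAW+off],degrees=True)*Rn.from_euler('y',tilt,degrees=True)
def plan(steps,start=None):
    p,R=start or cur()
    for pt,Rt in steps:
        print(np.round(R.inv().apply(W(*pt)-p)/.25,3),np.round((R.inv()*Rt).as_rotvec(degrees=True)/45,3))
E
python3 - <<'E'
from h import *
print(L(cur()[0]))
plan([((-.17,-.2,.2),down(0,40)),((-.12,-.168,.05),down(0,40))])
E
```

```text
[-0.322  -0.6319  0.1793]
[ 1.121 -1.449 -0.081] [-0.144  0.881  0.39 ]
[ 1.351 -1.506  0.519] [-0.144  0.881  0.39 ]
```

jog_arm:
  rows:
    - {"x":0.16,"y":-0.2,"z":-0.02,"rx":-0.03,"ry":0.16,"rz":0.07}
    - {"x":0.32,"y":-0.4,"z":-0.04,"rx":-0.06,"ry":0.32,"rz":0.14}
    - {"x":0.46,"y":-0.6,"z":-0.05,"rx":-0.09,"ry":0.5,"rz":0.22}
    - {"x":0.6,"y":-0.8,"z":-0.06,"rx":-0.12,"ry":0.7,"rz":0.31}
    - {"x":0.75,"y":-0.95,"z":-0.08,"rx":-0.144,"ry":0.881,"rz":0.39}
    - {"x":0.75,"y":-0.95,"z":-0.08,"rx":-0.144,"ry":0.881,"rz":0.39,"grip":0}
    - {"x":0.75,"y":-0.95,"z":-0.08,"rx":-0.144,"ry":0.881,"rz":0.39,"grip":0}

```text
validation failed for argument at $.ro...
```

```bash
python3 - <<'E'
from h import *
s=sensors.read_state();print(L(s['eef_pos']),s['ee_rot'],s['joint_pos'],s['finger_gap'],s['time'])
plan([((-.17,-.2,.2),down(0,40)),((-.12,-.168,.05),down(0,40)),((-.02,-.168,.048),down(0,40))])
E
```

```text
[-0.322  -0.6319  0.1793] [-1.79936477e+02  5.11597576e-03  2.37639886e+01] [57.66885511 24.44398294  4.23038054 92.04921573 -1.95238068 63.64263033
 -3.84575414] 0.09389079136859005 0.1
[ 1.121 -1.449 -0.081] [-0.144  0.881  0.39 ]
[ 1.351 -1.506  0.519] [-0.144  0.881  0.39 ]
[ 1.731 -1.381  0.526] [-0.144  0.881  0.39 ]
```

jog_arm:
  rows:
    - {"x":0.16,"y":-0.2,"z":-0.02,"rx":-0.03,"ry":0.16,"rz":0.07,"grip":0}
    - {"x":0.32,"y":-0.4,"z":-0.04,"rx":-0.06,"ry":0.32,"rz":0.14,"grip":0}
    - {"x":0.46,"y":-0.6,"z":-0.05,"rx":-0.09,"ry":0.5,"rz":0.22,"grip":0}
    - {"x":0.6,"y":-0.8,"z":-0.06,"rx":-0.12,"ry":0.7,"rz":0.31,"grip":0}
    - {"x":0.75,"y":-0.95,"z":-0.08,"rx":-0.144,"ry":0.881,"rz":0.39,"grip":0}
    - {"x":0.75,"y":-0.95,"z":-0.08,"rx":-0.144,"ry":0.881,"rz":0.39,"grip":0}
    - {"x":0.75,"y":-0.95,"z":-0.08,"rx":-0.144,"ry":0.881,"rz":0.39,"grip":0}

```text
time: 0.98
eef_pos: [0.3479, -0.3256, 0.2002]
ee_rot: [179.8, -40.0, 5.6]
contact_force: [0.2, -0.9, -0.4]
finger_gap: 0.0276
gripper_force: 0.0
```

```bash
python3 - <<'E'
from h import *
s=sensors.read_state();print(L(s['eef_pos']),s['joint_pos'],s['finger_gap'])
plan([((-.17,-.2,.2),down(0,40)),((-.12,-.168,.05),down(0,40)),((-.02,-.168,.048),down(0,40))])
E
```

```text
[-0.2187 -0.3486  0.2002] [ 6.88731739e+01 -3.50229673e-02 -4.73759894e+00  1.33313176e+02
 -5.61617997e+01  4.63742955e+01  1.99414488e+01] 0.02755865322529243
[ 0.15  -0.594  0.125] [0.002 0.001 0.003]
[-0.082 -0.724  0.713] [0.002 0.001 0.003]
[ 0.22  -0.724  0.976] [0.002 0.001 0.003]
```

jog_arm:
  rows:
    - {"x":0.04,"y":-0.15,"z":0.03,"rx":0,"ry":0,"rz":0,"grip":0}
    - {"x":0.08,"y":-0.3,"z":0.06,"rx":0,"ry":0,"rz":0,"grip":0}
    - {"x":0.12,"y":-0.45,"z":0.1,"rx":0,"ry":0,"rz":0,"grip":0}
    - {"x":0.15,"y":-0.59,"z":0.125,"rx":0,"ry":0,"rz":0,"grip":0}
    - {"x":0.15,"y":-0.59,"z":0.125,"rx":0,"ry":0,"rz":0,"grip":0}

```text
time: 1.6
eef_pos: [0.3913, -0.1846, 0.2177]
ee_rot: [-179.6, -38.7, 5.9]
contact_force: [-0.1, -1.2, -0.6]
finger_gap: 0.0001
gripper_force: 0.0
```

```bash
python3 - <<'E'
from h import *
s=sensors.read_state();print(L(s['eef_pos']),s['joint_pos'],s['finger_gap'],s['ee_rot'])
plan([((-.12,-.168,.05),down(0,40)),((-.02,-.168,.048),down(0,40))])
E
```

```text
[-0.1622 -0.2124  0.2177] [ 65.96086144 -13.73156173 -20.83914434 140.84936673 -58.37250217
  40.9567814    2.88361418] 0.00011651480043948858 [-179.61780047  -38.71753961    5.88614582]
[-0.287 -0.172  0.631] [-0.015  0.029  0.008]
[ 0.02  -0.167  0.887] [-0.015  0.029  0.008]
```

```bash
python3 - <<'E'
from h import *
plan([((-.06,-.31,.19),down(0,28))])
E
```

```text
[0.247 0.396 0.338] [-0.014 -0.238  0.009]
```

jog_arm:
  rows:
    - {"x":0.08,"y":0.13,"z":0.11,"rx":0,"ry":-0.08,"rz":0,"grip":0}
    - {"x":0.16,"y":0.26,"z":0.22,"rx":-0.01,"ry":-0.16,"rz":0,"grip":0}
    - {"x":0.247,"y":0.396,"z":0.338,"rx":-0.014,"ry":-0.238,"rz":0.01,"grip":0}
    - {"x":0.247,"y":0.396,"z":0.338,"rx":-0.014,"ry":-0.238,"rz":0.01,"grip":0}

```text
time: 2.1
eef_pos: [0.5035, -0.2757, 0.1872]
ee_rot: [-179.7, -28.0, 5.0]
contact_force: [0.4, 1.0, -0.6]
finger_gap: 0.0005
gripper_force: 0.0
```

```bash
python3 - <<'E'
from h import *
s=sensors.read_state();print(L(s['eef_pos']),s['joint_pos'],s['ee_rot'])
plan([((-.05,-.168,.10),down(0,28)),((-.035,-.165,.048),down(0,28))])
E
```

```text
[-0.0591 -0.3136  0.1872] [ 63.61360708   6.31681702 -31.11333689 122.16602539 -26.3165237
  32.93270922 -31.81466401] [-179.66084859  -28.00313227    5.02751185]
[-0.135 -0.581  0.327] [-0.003 -0.    -0.008]
[-0.18  -0.592  0.538] [-0.003 -0.    -0.008]
```

jog_arm:
  rows:
    - {"x":-0.03,"y":-0.15,"z":0.08,"rx":0,"ry":0,"rz":0,"grip":0}
    - {"x":-0.06,"y":-0.3,"z":0.16,"rx":0,"ry":0,"rz":0,"grip":0}
    - {"x":-0.1,"y":-0.44,"z":0.25,"rx":0,"ry":0,"rz":0,"grip":0}
    - {"x":-0.135,"y":-0.57,"z":0.327,"rx":0,"ry":0,"rz":0,"grip":0}
    - {"x":-0.135,"y":-0.57,"z":0.327,"rx":0,"ry":0,"rz":0,"grip":0}

```text
time: 2.72
eef_pos: [0.4949, -0.1285, 0.0992]
ee_rot: [-179.7, -27.9, 5.2]
contact_force: [0.3, -0.3, 0.2]
finger_gap: 0.0004
gripper_force: 0.0
```

```bash
python3 - <<'E'
from h import *
s=sensors.read_state();print(L(s['eef_pos']),s['joint_pos'],s['ee_rot'],s['contact_force'])
plan([((-.035,-.165,.048),down(0,28)),((-.03,-.145,.048),down(0,28))])
im=np.hstack([cv2.resize(snap('scene','s1')[80:280,100:340],None,fx=1.66,fy=1.66),cv2.resize(snap('side','d1')[80:280,190:430],None,fx=1.66,fy=1.66)]);cv2.imwrite('pics/c1.png',im)
E
```

```text
[-0.0537 -0.1663  0.0992] [ 50.48544518   6.6319925  -37.17901733 136.58223592 -24.41050984
  12.9429436  -47.67534035] [-179.71341961  -27.87465545    5.20864431] [ 0.33796018 -0.33635342  0.20879638]
[-0.03  -0.004  0.216] [-0.004  0.003 -0.004]
[-0.012 -0.084  0.226] [-0.004  0.003 -0.004]
```

View pics/c1.png

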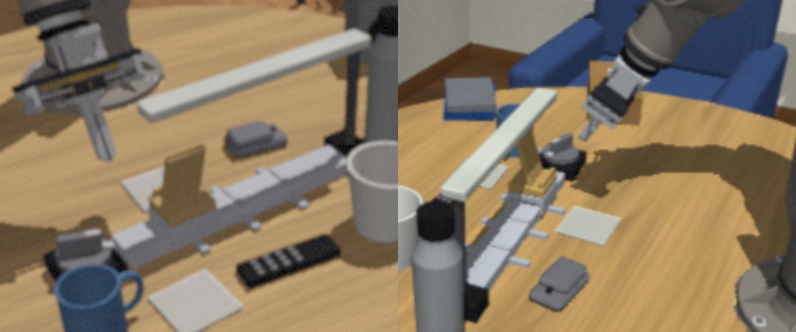

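The gripper is just ahead of the carriage face, beside the dial, and clear of the light bar (fingertips about (105,155) in the left half).

```bash
python3 - <<'E'
from h import *
plan([((-.02,-.16,.048),down(0,24))])
E
```

```text
[ 0.016 -0.035  0.248] [-0.001 -0.089 -0.007]
```

jog_arm:
  rows:
    - {"x":0.01,"y":-0.01,"z":0.1,"rx":0,"ry":-0.06,"rz":-0.01,"grip":0}
    - {"x":0.016,"y":-0.025,"z":0.2,"rx":0,"ry":-0.09,"rz":-0.01,"grip":0}
    - {"x":0.016,"y":-0.025,"z":0.248,"rx":0,"ry":-0.09,"rz":-0.01,"grip":0}
    - {"x":0.016,"y":-0.025,"z":0.248,"rx":0,"ry":-0.09,"rz":-0.01,"grip":0}

```text
time: 3.32
eef_pos: [0.5276, -0.121, 0.0474]
ee_rot: [-180.0, -23.9, 5.6]
contact_force: [0.1, 0.8, -0.4]
finger_gap: 0.0004
gripper_force: 0.0
```

```bash
python3 - <<'E'
from h import *
s=sensors.read_state();print(L(s['eef_pos']),s['joint_pos'],s['ee_rot'],s['contact_force'])
plan([((-.02,y,.048),down(0,24)) for y in(-.148,-.1,-.068)])
E
```

```text
[-0.0204 -0.1619  0.0474] [ 31.95340833  14.65952204 -23.24241745 133.51869317  -4.44233526
   9.94704852 -69.65330093] [-179.96248569  -23.91371822    5.558624  ] [ 0.09071674  0.84866682 -0.42382225]
[ 0.003 -0.056 -0.001] [-0.002  0.002  0.003]
[ 0.003 -0.248 -0.001] [-0.002  0.002  0.003]
[ 0.003 -0.376 -0.001] [-0.002  0.002  0.003]
```

jog_arm:
  rows:
    - {"x":0,"y":-0.03,"z":0,"rx":0,"ry":-0.06,"rz":0,"grip":0}
    - {"x":0,"y":-0.06,"z":0,"rx":0,"ry":-0.06,"rz":0,"grip":0}
    - {"x":0,"y":-0.09,"z":0,"rx":0,"ry":-0.06,"rz":0,"grip":0}
    - {"x":0,"y":-0.12,"z":0,"rx":0,"ry":-0.06,"rz":0,"grip":0}
    - {"x":0,"y":-0.15,"z":0,"rx":0,"ry":-0.06,"rz":0,"grip":0}
    - {"x":0,"y":-0.18,"z":0,"rx":0,"ry":-0.06,"rz":0,"grip":0}

```text
time: 4.08
eef_pos: [0.5233, -0.0758, 0.0478]
ee_rot: [-180.0, -21.3, 5.5]
contact_force: [-1.2, -4.7, 0.4]
finger_gap: 0.0004
gripper_force: 2.1
```

```bash
python3 - <<'E'
from h import *
s=sensors.read_state();print(L(s['eef_pos']),s['joint_pos'],s['ee_rot'],s['contact_force'])
plan([((-.022,y,.048),down(0,21)) for y in(-.1,-.08,-.07)])
E
```

```text
[-0.0205 -0.1165  0.0478] [ 17.61829859  12.92729393 -15.21322154 133.85846331   0.62433324
  12.63648823 -81.64823729] [-179.99830968  -21.25106339    5.53746686] [-1.2241392  -4.7142247   0.42292266]
[-0.005 -0.066 -0.003] [-0.001 -0.006  0.002]
[-0.005 -0.146 -0.003] [-0.001 -0.006  0.002]
[-0.005 -0.186 -0.003] [-0.001 -0.006  0.002]
```

jog_arm:
  rows:
    - {"x":0,"y":-0.03,"z":0,"rx":0,"ry":0,"rz":0,"grip":0}
    - {"x":0,"y":-0.06,"z":0,"rx":0,"ry":0,"rz":0,"grip":0}
    - {"x":0,"y":-0.09,"z":0,"rx":0,"ry":0,"rz":0,"grip":0}
    - {"x":0,"y":-0.12,"z":0,"rx":0,"ry":0,"rz":0,"grip":0}
    - {"x":0,"y":-0.14,"z":0,"rx":0,"ry":0,"rz":0,"grip":0}
    - {"x":0,"y":-0.16,"z":0,"rx":0,"ry":0,"rz":0,"grip":0}
    - {"x":0,"y":-0.16,"z":0,"rx":0,"ry":0,"rz":0,"grip":0}

```text
time: 4.95
eef_pos: [0.5198, -0.0354, 0.0479]
ee_rot: [-180.0, -21.3, 5.6]
contact_force: [0.1, 0.8, 0.1]
finger_gap: 0.0006
gripper_force: 0.0
```

```bash
python3 - <<'E'
from h import *
s=sensors.read_state();print(L(s['eef_pos']),s['joint_pos'],s['ee_rot'],s['contact_force'])
im=np.hstack([cv2.resize(snap('scene','s2')[135:255,130:330],None,fx=2,fy=2.5,interpolation=2),cv2.resize(snap('side','d2')[130:270,200:330],None,fx=3,fy=3,interpolation=2)[:300]]);cv2.imwrite('pics/c2.png',im)
E
```

```text
[-0.0201 -0.0759  0.0479] [  7.38330719  11.77819078 -10.52074026 135.32985756   4.82904265
  11.87798041 -91.41940994] [-179.98749779  -21.26992285    5.63824042] [0.08248479 0.77215928 0.10121443]
```

View pics/c2.png

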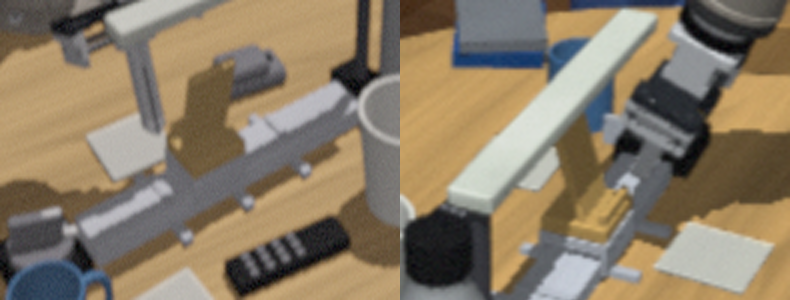

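The carriage has snapped forward off the finger (no contact force) and sits at the middle tabs. Backing out the way I came.

jog_arm:
  rows:
    - {"x":0,"y":0.1,"z":0,"rx":0,"ry":0,"rz":0,"grip":0}
    - {"x":0,"y":0.22,"z":0,"rx":0,"ry":0,"rz":0,"grip":0}
    - {"x":0,"y":0.34,"z":0,"rx":0,"ry":0,"rz":0,"grip":0}
    - {"x":0,"y":0.36,"z":-0.1,"rx":0,"ry":0,"rz":0,"grip":0}
    - {"x":0,"y":0.36,"z":-0.24,"rx":0,"ry":0,"rz":0,"grip":0}
    - {"x":0,"y":0.5,"z":-0.36,"rx":0,"ry":0,"rz":0,"grip":0}
    - {"x":0.1,"y":0.7,"z":-0.48,"rx":0,"ry":0,"rz":0,"grip":0}
    - {"x":0.15,"y":0.8,"z":-0.48,"rx":0,"ry":0,"rz":0,"grip":0}

```text
time: 6.05
eef_pos: [0.5317, -0.2399, 0.1763]
ee_rot: [179.8, -21.5, 5.5]
contact_force: [0.3, 0.3, 0.1]
finger_gap: 0.0003
gripper_force: 0.0
```

```bash
python3 - <<'E'
from h import *
s=sensors.read_state();print(L(s['eef_pos']),s['joint_pos'],s['ee_rot'],s['contact_force'])
a=snap('scene','s3');b=snap('side','d3')
A=cv2.imread('pics/scene0.png')
t=A[168:190,196:226]; r=cv2.matchTemplate(a,t,cv2.TM_CCOEFF_NORMED); _,v,_,l=cv2.minMaxLoc(r); print(v,l,'shift',l[0]-196,l[1]-168)
for tr in(.084,.09,.096):
  print(tr,proj('scene',W(.022,-.09+tr,.14))-proj('scene',W(.022,-.09,.14)))
z=6
im=cv2.resize(a[160:240,175:280],None,fx=z,fy=z,interpolation=2); 
cv2.imwrite('pics/c3.png',im)
print('dial', *[(p-[175,160])*z for p in (proj('scene',W(.036,-.04,.064)),proj('scene',W(.036,.04,.064)),proj('scene',W(-.036,.04,.064)))])
E
```

```text
[-0.0276 -0.2806  0.1763] [ 44.46454108   7.74021637 -20.98121347 119.00771454 -12.93555557
  35.55806176 -51.12742686] [179.82372439 -21.45643916   5.45165755] [0.32348762 0.25015965 0.06773576]
0.7353651523590088 (320, 80) shift 124 -88
0.084 [[ 30.38951621 -11.61137687]]
0.09 [[ 32.48249678 -12.41107325]]
0.096 [[ 34.56551207 -13.20696205]]
dial [[356.39158484 228.74902449]] [[517.78608753 161.50562174]] [[422.39526125  84.7466139 ]]
```

View pics/c3.png

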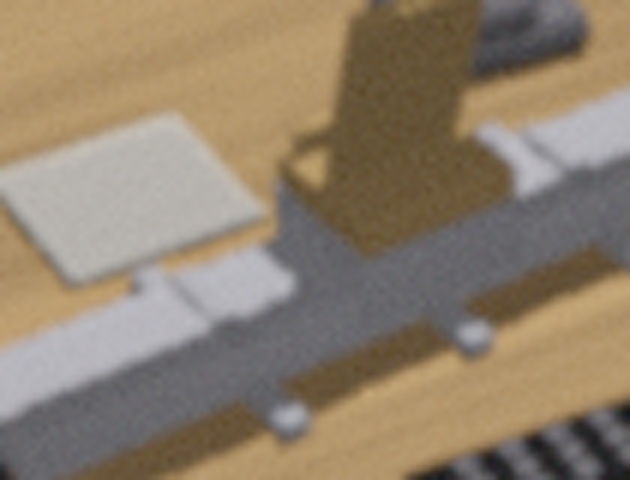

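Carriage edges run (370,255) to (515,185) in this crop, in line with the prediction for the middle stop, and its midpoint lines up with the tab at (470,335). Next is the dial.

```bash
python3 - <<'E'
from h import *
plan([((0.001,-.25,.14),down(66)),((0.001,-.25,.049),down(66))])
E
```

```text
[ 0.056 -0.12   0.169] [ 0.275 -0.42  -1.45 ]
[-0.076 -0.121  0.508] [ 0.275 -0.42  -1.45 ]
```

jog_arm:
  rows:
    - {"x":0.015,"y":-0.03,"z":0.02,"rx":0.04,"ry":-0.06,"rz":-0.2,"grip":1}
    - {"x":0.03,"y":-0.06,"z":0.04,"rx":0.08,"ry":-0.12,"rz":-0.4,"grip":1}
    - {"x":0.04,"y":-0.09,"z":0.06,"rx":0.11,"ry":-0.17,"rz":-0.6,"grip":1}
    - {"x":0.05,"y":-0.12,"z":0.08,"rx":0.14,"ry":-0.21,"rz":-0.725,"grip":1}
    - {"x":0.05,"y":-0.12,"z":0.08,"rx":0.14,"ry":-0.21,"rz":-0.725,"grip":1}

```text
time: 6.78
eef_pos: [0.5467, -0.2028, 0.1584]
ee_rot: [177.0, -10.7, 39.3]
contact_force: [-0.6, -0.3, 0.6]
finger_gap: 0.0471
gripper_force: 0.0
```

```bash
python3 - <<'E'
from h import *
s=sensors.read_state();print(L(s['eef_pos']),s['joint_pos'],s['ee_rot'])
plan([((0.001,-.25,.14),down(66))])
E
```

```text
[-0.0092 -0.2451  0.1584] [ 40.41085907  14.51208915 -24.80408094 110.8245657   -1.50113667
  47.51797035 -33.31127682] [177.04730295 -10.65217344  39.27893859]
[0.009 0.035 0.079] [ 0.13  -0.212 -0.718]
```

jog_arm:
  rows:
    - {"x":0.005,"y":0.01,"z":0.02,"rx":0.04,"ry":-0.06,"rz":-0.2,"grip":1}
    - {"x":0.009,"y":0.02,"z":0.04,"rx":0.08,"ry":-0.12,"rz":-0.4,"grip":1}
    - {"x":0.009,"y":0.03,"z":0.06,"rx":0.11,"ry":-0.17,"rz":-0.6,"grip":1}
    - {"x":0.009,"y":0.035,"z":0.079,"rx":0.13,"ry":-0.212,"rz":-0.718,"grip":1}
    - {"x":0.009,"y":0.035,"z":0.079,"rx":0.13,"ry":-0.212,"rz":-0.718,"grip":1}

```text
time: 7.4
eef_pos: [0.5568, -0.2075, 0.14]
ee_rot: [180.0, -0.0, 71.2]
contact_force: [1.0, 0.2, -0.7]
finger_gap: 0.093
gripper_force: 0.0
```

```bash
python3 - <<'E'
from h import *
s=sensors.read_state();print(L(s['eef_pos']),s['joint_pos'],s['ee_rot'],s['finger_gap'])
plan([((0.001,-.25,.049),down(66))])
m=imaging.camera_model('wrist'); im=snap('wrist','w1'); print(m)
def fp(P):
    K=np.array(m["camera_matrix"]);R=cv2.Rodrigues(np.array(m["rvec"]))[0];p=R@P+np.ravel(m["tvec"]);a=np.arctan2(np.hypot(*p[:2]),p[2]);d=p[:2]/max(1e-9,np.hypot(*p[:2]))*a
    return np.round((K@[d[0],d[1],1])[:2],1)
c,sn=np.cos(np.radians(66)),np.sin(np.radians(66))
for k in(-.03,.03): print(fp(W(c*k,-.25+sn*k,.072)))
print('rib',fp(W(.045,-.25,.03)),'ctr',fp(W(0,-.25,.072)))
E
```

```text
[ 0.0004 -0.2508  0.14  ] [ 36.30639745  21.41298178 -27.63475799 103.58979782  11.54819244
  57.75388375 -14.65627968] [ 1.79971834e+02 -5.62787277e-03  7.12398048e+01] 0.09299582685790857
[0.004 0.001 0.364] [ 0.001 -0.    -0.004]
{'camera_matrix': array([[297.31863964,   0.        , 253.8456653 ],
       [  0.        , 297.31863964, 192.71688603],
       [  0.        ,   0.        ,   1.        ]]), 'rvec': array([-2.83255338,  0.46717343,  0.06415524]), 'tvec': array([-0.59461524, -0.03360268,  0.34837874])}
[252.6 224.5]
[252.3 164.2]
rib [290.5 168. ] ctr [252.4 195.2]
```

View pics/w1.png

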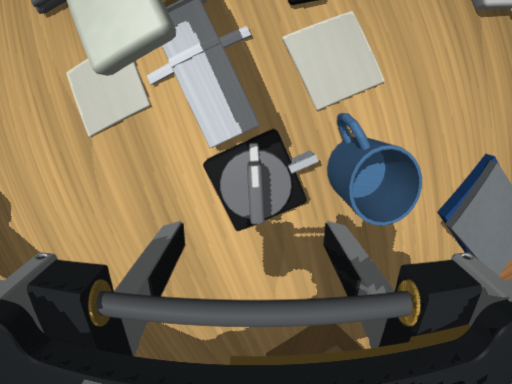

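The wrist view shows the bar from (254,146) to (257,222), with the white pointer at its upper end. The rib runs (293,168)-(318,158) and the bed is at upper left. I'll check the yaw and the bar axis from these.

```bash
python3 - <<'E'
from h import *
im=cv2.imread('pics/w1.png'); g=cv2.cvtColor(im,6).astype(int); hsv=cv2.cvtColor(im,40)
m=imaging.camera_model('wrist')
# bed top + tabs bright bluish-white mask
def rect(mask,box,z,nm):
    x0,y0,x1,y1=box; k=np.zeros_like(mask); k[y0:y1,x0:x1]=mask[y0:y1,x0:x1]
    cs=max(cv2.findContours(k,0,1)[0],key=cv2.contourArea)[:,0]
    P=np.array([onz('wrist',q,z,m)[:2]*1000 for q in cs]).astype(np.float32)
    r=cv2.minAreaRect(P); b=cv2.boxPoints(r); e=max((b[1]-b[0],b[2]-b[1]),key=np.linalg.norm)
    print(nm,L(np.r_[np.array(r[0])/1000,z]),np.round(r[1],1),'ang from slider x',(np.degrees(np.arctan2(e[1],e[0]))-YAW)%180)
br=((g>140)&(hsv[...,1]<45)).astype(np.uint8)
rect(br,(160,20,262,152),.025,'bed'); rect(br,(285,145,325,180),.035,'rib')
print(g[205,235:280],g[185,235:280])
for z in (.072,):
  for r in(160,175,190,205,215): print(r,g[r,240:272])
E
```

```text
bed [-0.0151 -0.1239  0.025 ] [ 56.1 141.5] ang from slider x 90.221596
rib [ 0.0592 -0.2502  0.035 ] [31.8  8.9] ang from slider x 1.0217109
[117 117 117 117 117 117 117 117 117 117 117 117 117 115 102 104 114 117
 118 118 117 116 116 115 115 113 103  89  68  59  61  61  61  61  62  63
  78 105 116 117 116 116 115 115 116] [118 118 119 119 119 119 119 119 118 118 118 118 116 104 107 116 131 189
 217 219 219 218 215 185 140 108  89  69  61  61  61  62  61  62  62  72
 103 116 116 117 117 117 116 116 117]
160 [123 123 123 122 123 123 123 123 121 121 166 189 191 191 182 175 175 169
 120  69  84 111 121 121 121 121 121 121 121 121 121 120]
175 [120 121 120 121 121 121 118 102 104 114 125 160 202 218 219 219 219 212
 163 116  98  79  65  62  63  63  62  63  62  71  96 114]
190 [118 118 117 118 118 118 118 115 101 105 115 120 121 120 119 118 118 118
 116 116 107  93  72  62  62  61  61  62  62  62  68 101]
205 [117 117 117 117 117 117 117 117 115 102 104 114 117 118 118 117 116 116
 115 115 113 103  89  68  59  61  61  61  61  62  63  78]
215 [ 85 103 111 113 112 110  93  80  77  70  89 106 115 117 118 117 116 115
 114 113 112 107  94  78  64  60  60  60  59  58  57  50]
```

```bash
sed -i 's/^YAW=5.42/YAW=5.7/' h.py; python3 - <<'E'
from h import *
print(L(cur()[0]),cur()[1].as_euler('xyz',degrees=True))
plan([((0.002,-.25,.05),down(68.7))])
E
```

```text
[-0.001  -0.2512  0.1403] [ 1.79945059e+02 -1.18614415e-02  7.11309000e+01]
[0.009 0.009 0.361] [ 0.001 -0.    -0.073]
```

jog_arm:
  rows:
    - {"x":0.004,"y":0.009,"z":0.12,"rx":0,"ry":0,"rz":-0.07,"grip":1}
    - {"x":0.004,"y":0.009,"z":0.24,"rx":0,"ry":0,"rz":-0.07,"grip":1}
    - {"x":0.004,"y":0.009,"z":0.32,"rx":0,"ry":0,"rz":-0.07,"grip":1}
    - {"x":0.004,"y":0.009,"z":0.36,"rx":0,"ry":0,"rz":-0.07,"grip":1}
    - {"x":0.004,"y":0.009,"z":0.36,"rx":0,"ry":0,"rz":-0.07,"grip":1}

```text
time: 8.07
eef_pos: [0.5595, -0.2081, 0.0505]
ee_rot: [180.0, 0.0, 74.4]
contact_force: [-0.2, 0.5, -0.5]
finger_gap: 0.094
gripper_force: 0.0
```

jog_arm:
  rows:
    - {"x":0,"y":0,"z":0,"rx":0,"ry":0,"rz":0,"grip":0.1}
    - {"x":0,"y":0,"z":0,"rx":0,"ry":0,"rz":0,"grip":0.1}
    - {"x":0,"y":0,"z":0,"rx":0,"ry":0,"rz":0,"grip":0.1}
    - {"x":0,"y":0,"z":0,"rx":0,"ry":0,"rz":0,"grip":0.1}
    - {"x":0,"y":0,"z":0,"rx":0,"ry":0,"rz":0,"grip":0}
    - {"x":0,"y":0,"z":0,"rx":0,"ry":0,"rz":0,"grip":0}
    - {"x":0,"y":0,"z":0,"rx":0,"ry":0,"rz":0,"grip":0}
    - {"x":0,"y":0,"z":0,"rx":0,"ry":0,"rz":0,"grip":0}
  grip_force: 12

```text
time: 9.07
eef_pos: [0.5596, -0.2081, 0.0506]
ee_rot: [179.9, 0.1, 74.5]
contact_force: [-0.2, 0.1, 0.4]
finger_gap: 0.0176
gripper_force: 0.0
```

```bash
python3 - <<'E'
from h import *
s=sensors.read_state();print(L(s['eef_pos']),s['joint_pos'],s['ee_rot'],s['finger_gap'],s['contact_force'],s['moment'])
print(cur()[1].as_euler('xyz',degrees=True)[2]-YAW)
E
```

```text
[ 0.002  -0.2516  0.0506] [ 34.83046232  27.70313657 -26.39780714 107.26406279  16.06828206
  48.62830687 -15.18654572] [1.79943081e+02 5.53735931e-02 7.44740152e+01] 0.01755181375069617 [-0.16011275  0.13557239  0.37582213] [-0.06007681 -0.04607051  0.03366297]
68.77401517723864
```

jog_arm:
  rows:
    - {"x":0,"y":0,"z":0,"rx":0,"ry":0,"rz":0,"grip":0}
    - {"x":0,"y":0,"z":0,"rx":0,"ry":0,"rz":0,"grip":0}
    - {"x":0,"y":0,"z":0,"rx":0,"ry":0,"rz":0,"grip":0}
    - {"x":0,"y":0,"z":0,"rx":0,"ry":0,"rz":0,"grip":0}

```text
time: 9.57
eef_pos: [0.5597, -0.208, 0.0506]
ee_rot: [179.9, 0.1, 74.5]
contact_force: [0.6, -0.6, 0.7]
finger_gap: 0.0004
gripper_force: 0.0
```

jog_arm:
  rows:
    - {"x":0,"y":0,"z":0,"rx":0,"ry":0,"rz":0.1,"grip":0}
    - {"x":0,"y":0,"z":0,"rx":0,"ry":0,"rz":0.2,"grip":0}
    - {"x":0,"y":0,"z":0,"rx":0,"ry":0,"rz":0.3,"grip":0}
    - {"x":0,"y":0,"z":0,"rx":0,"ry":0,"rz":0.4,"grip":0}
    - {"x":0,"y":0,"z":0,"rx":0,"ry":0,"rz":0.5,"grip":0}
    - {"x":0,"y":0,"z":0,"rx":0,"ry":0,"rz":0.6,"grip":0}
    - {"x":0,"y":0,"z":0,"rx":0,"ry":0,"rz":0.7,"grip":0}
    - {"x":0,"y":0,"z":0,"rx":0,"ry":0,"rz":0.75,"grip":0}

```text
time: 10.58
eef_pos: [0.5597, -0.208, 0.0506]
ee_rot: [179.9, 0.0, 40.6]
contact_force: [0.4, -0.3, -0.2]
finger_gap: 0.0005
gripper_force: 0.0
```

```bash
python3 - <<'E'
from h import *
s=sensors.read_state();print(L(s['eef_pos']),s['joint_pos'],s['ee_rot'],s['finger_gap'],s['contact_force'],s['moment'])
plan([((0.002,-.2512,.05),down(0))])
E
```

```text
[ 0.002  -0.2516  0.0506] [ 28.87028591  26.58703116 -18.68544646 107.63459543  11.29898379
  47.50366084 -44.98986939] [1.79918813e+02 1.65685513e-02 4.06460957e+01] 0.0004705028527163541 [ 0.44384249 -0.34877128 -0.17846506] [ 0.01433881  0.03717206 -0.04535839]
[ 0.001 -0.001  0.002] [ 0.002 -0.     0.777]
```

The fingers closed on nothing, so I'll look.

```bash
python3 - <<'E'
from h import *
a=snap('wrist','w2');b=snap('side','d4');c=snap('scene','s4')
im=np.hstack([a[100:384,130:400],cv2.resize(b[100:220,240:360],(270,284),interpolation=2),cv2.resize(c[180:280,100:200],(260,284),interpolation=2)])
cv2.imwrite('pics/c4.png',im)
E
```

```text
(no output)
```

View pics/c4.png

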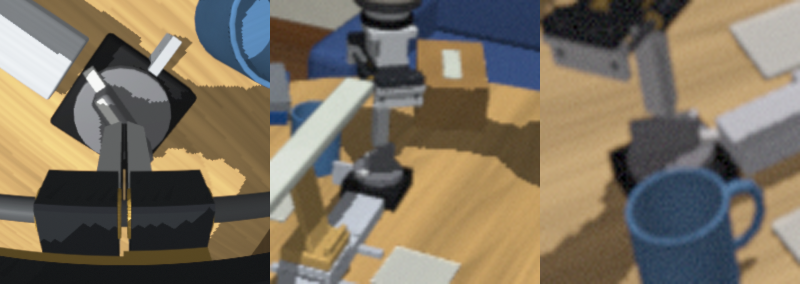

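```bash
cat >> h.py <<'E'
def fp(P,m):
    K=np.array(m["camera_matrix"]);R=cv2.Rodrigues(np.array(m["rvec"]))[0];p=R@P+np.ravel(m["tvec"]);a=np.arctan2(np.hypot(*p[:2]),p[2]);d=p[:2]/max(1e-9,np.hypot(*p[:2]))*a
    return np.round((K@[d[0],d[1],1])[:2],1)
E
python3 - <<'E'
from h import *
m=imaging.camera_model('wrist'); s=sensors.read_state(); T=np.array(s['eef_pos']);R=cur()[1]
print('T',T,'cam',ray('wrist',(254,193),m))
print('tip in w crop',fp(T,m)-[130,100], 'scene crop',(proj('scene',T)[0]-[100,180])*[2.6,2.84]+[540,0],'side',(proj('side',T)[0]-[240,100])*[2.25,2.367]+[270,0])
im=cv2.imread('pics/w2.png')
for n,P in dict(ax42=(0,-.25,.042),ax72=(0,-.25,.072),h1=(-.045,-.295,.03),h2=(.045,-.205,.03),h3=(-.045,-.205,.03),h4=(.045,-.295,.03)).items(): print(n,fp(W(*P),m)-[130,100])
for z in(.02,.04,.05,.06,.08,.1): print(z,fp(np.r_[T[:2],z],m)-[130,100])
E
```

```text
T [ 0.55969529 -0.20805732  0.05062681] cam (array([ 0.62027995, -0.15591418,  0.25510906]), array([-0.20531849, -0.17842966, -0.96229267]))
tip in w crop [123.6 121.9] scene crop [667.78241774 137.44388876] side [376.65746856 160.25631236]
ax42 [120.3 118.7]
ax72 [119.9 134.5]
h1 [133.1 179.7]
h2 [105.9  34.8]
h3 [ 45.5 125.2]
h4 [198.  100.3]
0.02 [123.6 108.5]
0.04 [123.6 116.9]
0.05 [123.6 121.6]
0.06 [123.6 126.7]
0.08 [123.5 138.4]
0.1 [123.5 152.6]
```

```bash
python3 - <<'E'
import cv2,numpy as np
a=cv2.imread('pics/w2.png')[125:285,165:325];b=cv2.imread('pics/d4.png')[115:190,260:330];c=cv2.imread('pics/s4.png')[185:260,115:185]
R=lambda i,w,h:cv2.resize(i,(w,h),interpolation=2)
cv2.imwrite('pics/c5.png',np.hstack([R(a,500,500),np.vstack([R(b,290,300),R(c,290,300)])[:500] if 0 else R(np.vstack([R(b,280,300),R(c,280,300)]),233,500)]))
E
```

```text
(no output)
```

View pics/c5.png

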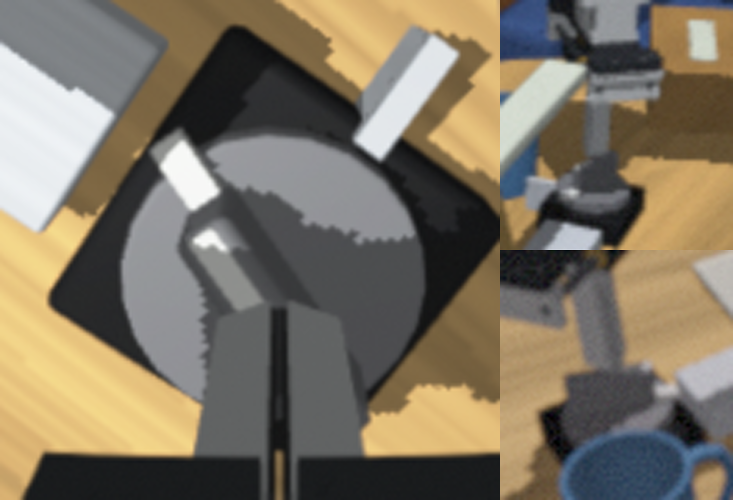

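```bash
python3 - <<'E'
from h import *
m=imaging.camera_model('wrist')
for q in[(190,235),(240,205),(150,155),(218,195)]:
  px=(165+q[0]/3.125,125+q[1]/3.125)
  print(q,[L(onz('wrist',px,z,m)) for z in(.04,.06,.072)])
# disc extents (centre) at z=.042
for q in[(120,270),(425,270),(290,132)]: print('disc',L(onz('wrist',(165+q[0]/3.125,125+q[1]/3.125),.042,m)))
# stereo scene/side zoom of bar corners from s4,d4 (c5: right panels)
S=lambda u,v:(115+(u-500)/233*70,185+(v-250)/250*75); D=lambda u,v:(260+(u-500)/233*70,115+v/250*75)
print('scene bar top l/r',[L(onz('scene',S(*q),.072)) for q in[(568,375),(655,368)]],'side',[L(onz('side',D(*q),.072)) for q in[(580,172),(620,155)]])
a=cv2.imread('pics/w2.png');b=np.abs(a.astype(int)-cv2.imread('pics/w1.png')).sum();print(sensors.read_state()['finger_gap'])
E
```

```text
(190, 235) [array([ 0.0009, -0.2266,  0.04  ]), array([ 0.0071, -0.2247,  0.06  ]), array([ 0.0108, -0.2235,  0.072 ])]
(240, 205) [array([ 0.0141, -0.2323,  0.04  ]), array([ 0.0191, -0.2298,  0.06  ]), array([ 0.0221, -0.2283,  0.072 ])]
(150, 155) [array([ 0.0119, -0.2077,  0.04  ]), array([ 0.0171, -0.2075,  0.06  ]), array([ 0.0202, -0.2074,  0.072 ])]
(218, 195) [array([ 0.0131, -0.2266,  0.04  ]), array([ 0.0182, -0.2246,  0.06  ]), array([ 0.0212, -0.2235,  0.072 ])]
disc [-0.016  -0.2172  0.042 ]
disc [ 0.027  -0.2784  0.042 ]
disc [ 0.0359 -0.2316  0.042 ]
scene bar top l/r [array([-0.0101, -0.2762,  0.072 ]), array([ 0.0182, -0.225 ,  0.072 ])] side [array([ 0.0026, -0.2158,  0.072 ]), array([-0.0221, -0.2678,  0.072 ])]
0.0007237901380035398
```

jog_arm:
  rows:
    - {"x":0,"y":0,"z":-0.08,"rx":0,"ry":0,"rz":-0.15,"grip":1}
    - {"x":0,"y":0,"z":-0.08,"rx":0,"ry":0,"rz":-0.3,"grip":1}
    - {"x":0,"y":0,"z":-0.08,"rx":0,"ry":0,"rz":-0.45,"grip":1}
    - {"x":0,"y":0,"z":-0.08,"rx":0,"ry":0,"rz":-0.6,"grip":1}
    - {"x":0,"y":0,"z":-0.08,"rx":0,"ry":0,"rz":-0.75,"grip":1}
    - {"x":0,"y":0,"z":-0.08,"rx":0,"ry":0,"rz":-0.75,"grip":1}
    - {"x":0,"y":0,"z":-0.08,"rx":0,"ry":0,"rz":-0.75,"grip":1}
    - {"x":0,"y":0,"z":-0.08,"rx":0,"ry":0,"rz":-0.75,"grip":1}
  grip_force: 5

```text
time: 11.72
eef_pos: [0.5596, -0.208, 0.0706]
ee_rot: [179.9, 0.1, 74.4]
contact_force: [0.8, -0.1, 0.9]
finger_gap: 0.0772
gripper_force: 0.0
```

```bash
python3 - <<'E'
from h import *
s=sensors.read_state();print(L(s['eef_pos']),s['ee_rot'],s['finger_gap'],s['contact_force'],robot.grasp_offset)
# fingertips in side/scene: where do the tips project, vs finger pixels along the tool axis
T,R=cur()
A=snap('scene','s5');B=snap('side','d5')
for n,I in(('scene',A),('side',B)):
  for sg in(1,-1):
    f=R.apply([0,sg*.0532,0])
    print(n,sg,[(int(1000*d),*np.round(proj(n,T+f-R.apply([0,0,d]))[0]).astype(int),I[tuple(np.round(proj(n,T+f-R.apply([0,0,d]))[0]).astype(int)[::-1])].tolist()) for d in(-.03,-.02,-.01,-.005,.005,.01,.02,.03,.04,.05)])
E
```

```text
[ 0.002  -0.2515  0.0706] [1.79943855e+02 6.01817891e-02 7.44061982e+01] 0.07718235121605176 [ 0.83058832 -0.13158906  0.90381816] 0.0188
scene 1 [(-30, np.int64(151), np.int64(247), [89, 69, 49]), (-20, np.int64(151), np.int64(243), [85, 62, 47]), (-10, np.int64(150), np.int64(240), [126, 103, 87]), (-5, np.int64(150), np.int64(238), [129, 120, 124]), (5, np.int64(149), np.int64(235), [96, 93, 94]), (10, np.int64(149), np.int64(233), [68, 67, 69]), (20, np.int64(148), np.int64(230), [69, 65, 67]), (30, np.int64(147), np.int64(226), [72, 67, 69]), (40, np.int64(146), np.int64(222), [113, 107, 110]), (50, np.int64(146), np.int64(219), [116, 114, 119])]
scene -1 [(-30, np.int64(148), np.int64(218), [112, 108, 112]), (-20, np.int64(148), np.int64(214), [115, 116, 122]), (-10, np.int64(147), np.int64(211), [114, 114, 119]), (-5, np.int64(147), np.int64(209), [109, 112, 121]), (5, np.int64(146), np.int64(206), [117, 120, 123]), (10, np.int64(146), np.int64(204), [116, 117, 123]), (20, np.int64(145), np.int64(201), [110, 105, 107]), (30, np.int64(145), np.int64(198), [104, 103, 107]), (40,
[... 441 characters left out ...]
152), [75, 90, 101]), (30, np.int64(276), np.int64(150), [117, 118, 115]), (40, np.int64(277), np.int64(147), [100, 105, 102]), (50, np.int64(277), np.int64(144), [169, 177, 172])]
side -1 [(-30, np.int64(299), np.int64(176), [32, 32, 25]), (-20, np.int64(300), np.int64(173), [30, 25, 29]), (-10, np.int64(300), np.int64(170), [29, 45, 57]), (-5, np.int64(300), np.int64(169), [52, 76, 96]), (5, np.int64(300), np.int64(166), [96, 156, 192]), (10, np.int64(300), np.int64(165), [94, 153, 189]), (20, np.int64(300), np.int64(162), [84, 137, 170]), (30, np.int64(301), np.int64(160), [56, 82, 101]), (40, np.int64(301), np.int64(157), [102, 99, 98]), (50, np.int64(301), np.int64(154), [101, 98, 97])]
```

```bash
python3 - <<'E'
from h import *
T=np.array([.4949,-.1285,.0992]);R=Rn.from_euler('xyz',[-179.71,-27.87,5.21],degrees=True)
print(proj('scene',T),proj('side',T))
P=tri([ray('scene',(164.5,174.6)),ray('side',(305.7,161.3))]);print('tip seen',P,'in tool',R.inv().apply(P-T))
for n in('scene','side'):
  I=cv2.imread('pics/%s1.png'%('s' if n=='scene' else 'd'))
  for d in np.arange(-.02,.061,.005):
    q=np.round(proj(n,T-R.apply([0,0,d]))[0]).astype(int); print(n,round(d*1000),q,I[q[1],q[0]])
E
```

```text
[[169.09848351 186.8532535 ]] [[296.30380416 169.21808592]]
tip seen [ 0.47196641 -0.13267321  0.12718107] in tool [-0.00744455  0.00189329 -0.03559915]
scene -20 [172 195] [109 152 181]
scene -15 [171 193] [111 156 185]
scene -10 [170 191] [100 143 175]
scene -5 [170 189] [ 91 131 158]
scene 0 [169 187] [105 147 174]
scene 5 [168 185] [110 154 184]
scene 10 [168 183] [106 150 179]
scene 15 [167 181] [106 147 175]
scene 20 [166 179] [108 149 178]
scene 25 [166 177] [102 129 153]
scene 30 [165 175] [102  98 101]
scene 35 [164 173] [122 117 118]
scene 40 [164 171] [98 98 97]
scene 45 [163 169] [106 103 103]
scene 50 [162 167] [114 111 112]
scene 55 [162 165] [ 99  97 100]
scene 60 [161 163] [106 101 103]
side -20 [293 174] [120 115 112]
side -15 [294 172] [122 116 116]
side -10 [295 171] [119 111 112]
side -5 [296 170] [118 113 113]
side 0 [296 169] [119 116 121]
side 5 [297 168] [104 141 168]
side 10 [298 167] [ 93 151 187]
side 15 [299 166] [ 94 151 187]
side 20 [300 165] [ 91 147 184]
side 25 [300 164] [ 93 138 169]
side 30 [301 163] [113 114 114]
side 35 [302 161] [141 136 135]
side 40 [303 160] [131 128 127]
side 45 [304 159] [108 106 104]
side 50 [304 158] [117 115 112]
side 55 [305 157] [110 108 103]
side 60 [306 156] [117 115 113]
```

Both views agree: the real fingertips sit about 27 mm behind the reported TCP, so I have to command lower. Now descend to TCP 0.024 (tips near 0.05).

jog_arm:
  rows:
    - {"x":0,"y":0,"z":0.06,"rx":0,"ry":0,"rz":0,"grip":1}
    - {"x":0,"y":0,"z":0.1,"rx":0,"ry":0,"rz":0,"grip":1}
    - {"x":0,"y":0,"z":0.13,"rx":0,"ry":0,"rz":0,"grip":1}
    - {"x":0,"y":0,"z":0.15,"rx":0,"ry":0,"rz":0,"grip":1}
    - {"x":0,"y":0,"z":0.17,"rx":0,"ry":0,"rz":0,"grip":1}
    - {"x":0,"y":0,"z":0.185,"rx":0,"ry":0,"rz":0,"grip":1}
    - {"x":0,"y":0,"z":0.185,"rx":0,"ry":0,"rz":0,"grip":1}

```text
time: 12.7
eef_pos: [0.5596, -0.2081, 0.0242]
ee_rot: [180.0, 0.1, 74.5]
contact_force: [-0.3, 0.1, 0.5]
finger_gap: 0.0941
gripper_force: 0.0
```

jog_arm:
  rows:
    - {"x":0,"y":0,"z":0,"rx":0,"ry":0,"rz":0,"grip":0}
    - {"x":0,"y":0,"z":0,"rx":0,"ry":0,"rz":0,"grip":0}
    - {"x":0,"y":0,"z":0,"rx":0,"ry":0,"rz":0,"grip":0}
    - {"x":0,"y":0,"z":0,"rx":0,"ry":0,"rz":0,"grip":0}
    - {"x":0,"y":0,"z":0,"rx":0,"ry":0,"rz":0,"grip":0}
    - {"x":0,"y":0,"z":0,"rx":0,"ry":0,"rz":0,"grip":0}
    - {"x":0,"y":0,"z":0,"rx":0,"ry":0,"rz":0,"grip":0}
    - {"x":0,"y":0,"z":0,"rx":0,"ry":0,"rz":0,"grip":0}
  grip_force: 10

```text
time: 13.7
eef_pos: [0.5597, -0.2081, 0.0244]
ee_rot: [179.9, 0.1, 74.5]
contact_force: [-0.3, 0.0, -0.5]
finger_gap: 0.0176
gripper_force: 0.0
```

jog_arm:
  rows:
    - {"x":0,"y":0,"z":0,"rx":0,"ry":0,"rz":0,"grip":0}
    - {"x":0,"y":0,"z":0,"rx":0,"ry":0,"rz":0,"grip":0}
    - {"x":0,"y":0,"z":0,"rx":0,"ry":0,"rz":0,"grip":0}
    - {"x":0,"y":0,"z":0,"rx":0,"ry":0,"rz":0,"grip":0}

```text
time: 14.2
eef_pos: [0.5587, -0.2079, 0.0243]
ee_rot: [-180.0, 0.1, 74.5]
contact_force: [-5.5, 2.0, 5.5]
finger_gap: 0.0141
gripper_force: 10.0
```

jog_arm:
  rows:
    - {"x":0,"y":0,"z":0,"rx":0,"ry":0,"rz":0.1,"grip":0}
    - {"x":0,"y":0,"z":0,"rx":0,"ry":0,"rz":0.2,"grip":0}
    - {"x":0,"y":0,"z":0,"rx":0,"ry":0,"rz":0.3,"grip":0}
    - {"x":0,"y":0,"z":0,"rx":0,"ry":0,"rz":0.4,"grip":0}
    - {"x":0,"y":0,"z":0,"rx":0,"ry":0,"rz":0.5,"grip":0}
    - {"x":0,"y":0,"z":0,"rx":0,"ry":0,"rz":0.6,"grip":0}
    - {"x":0,"y":0,"z":0,"rx":0,"ry":0,"rz":0.7,"grip":0}
    - {"x":0,"y":0,"z":0,"rx":0,"ry":0,"rz":0.75,"grip":0}

```text
time: 15.2
eef_pos: [0.5582, -0.2076, 0.0242]
ee_rot: [-180.0, 0.1, 40.6]
contact_force: [-7.9, 2.7, 7.4]
finger_gap: 0.0138
gripper_force: 10.0
```

jog_arm:
  rows:
    - {"x":0,"y":0,"z":0,"rx":0,"ry":0,"rz":0.1,"grip":0}
    - {"x":0,"y":0,"z":0,"rx":0,"ry":0,"rz":0.2,"grip":0}
    - {"x":0,"y":0,"z":0,"rx":0,"ry":0,"rz":0.3,"grip":0}
    - {"x":0,"y":0,"z":0,"rx":0,"ry":0,"rz":0.4,"grip":0}
    - {"x":0,"y":0,"z":0,"rx":0,"ry":0,"rz":0.5,"grip":0}
    - {"x":0,"y":0,"z":0,"rx":0,"ry":0,"rz":0.6,"grip":0}
    - {"x":0,"y":0,"z":0,"rx":0,"ry":0,"rz":0.7,"grip":0}
    - {"x":0,"y":0,"z":0,"rx":0,"ry":0,"rz":0.76,"grip":0}

```text
time: 16.2
eef_pos: [0.558, -0.207, 0.0242]
ee_rot: [-180.0, 0.1, 6.4]
contact_force: [-10.4, 6.2, 10.3]
finger_gap: 0.0137
gripper_force: 10.0
```

```bash
python3 - <<'E'
from h import *
s=sensors.read_state();print(L(s['eef_pos']),s['joint_pos'],s['ee_rot'],s['finger_gap'],s['contact_force'],s['moment'])
m=imaging.camera_model('wrist'); im=snap('wrist','w3'); hsv=cv2.cvtColor(im,40)
br=((hsv[...,2]>150)&(hsv[...,1]<45)).astype(np.uint8)
n,lab,st,ce=cv2.connectedComponentsWithStats(br)
for i in range(1,n):
    if 25<st[i,4]<4000: print(st[i],ce[i].round(),L(onz('wrist',ce[i],.035,m)))
print(fp(W(.045,-.25,.035),m),fp(W(.075,-.25,.035),m),fp(W(.035,-.25,.045),m))
E
```

```text
[ 0.0005 -0.2504  0.0242] [ 21.36629359  27.74908657  -9.20663777 109.02910138   6.22379145
  43.82995051 -74.87007671] [-1.79986698e+02  1.37091579e-01  6.43497837e+00] 0.013733579371601483 [-10.39460264   6.16376978  10.27361334] [1.41000084 2.37026186 0.019034  ]
[249 120  13  20 243] [255. 130.] [ 0.0681 -0.2501  0.035 ]
[ 62 136  12  12 135] [ 68. 141.] [ 0.0638 -0.1099  0.035 ]
[  0 142   6  11  61] [  2. 147.] [ 0.0636 -0.0319  0.035 ]
[  34  202   41   45 1349] [ 54. 223.] [-0.003  -0.0829  0.035 ]
[201 204   7  43 161] [204. 226.] [ 0.0009 -0.2145  0.035 ]
[208 250   9   8  41] [213. 252.] [-0.0201 -0.2202  0.035 ]
[ 17 252  11   9  53] [ 23. 256.] [-0.0402 -0.0304  0.035 ]
[ 61 271  56  21 667] [ 88. 282.] [-0.0571 -0.1065  0.035 ]
[245 270  10  20 133] [249. 278.] [-0.0417 -0.247   0.035 ]
[  74  311   55   35 1247] [102. 328.] [-0.111  -0.1062  0.035 ]
[254.5 164.8] [255.1 119.3] [254.2 183.1]
```

jog_arm:
  rows:
    - {"x":0,"y":0,"z":0,"rx":0,"ry":0,"rz":0.016,"grip":0}
    - {"x":0,"y":0,"z":0,"rx":0,"ry":0,"rz":0.016,"grip":0}
    - {"x":0,"y":0,"z":0,"rx":0,"ry":0,"rz":0.016,"grip":0}

```text
time: 16.62
eef_pos: [0.558, -0.2071, 0.0242]
ee_rot: [-180.0, 0.1, 5.8]
contact_force: [-10.0, 5.4, 10.4]
finger_gap: 0.0137
gripper_force: 10.0
```

jog_arm:
  rows:
    - {"x":0,"y":0,"z":0,"rx":0,"ry":0,"rz":0,"grip":1}
    - {"x":0,"y":0,"z":0,"rx":0,"ry":0,"rz":0,"grip":1}
    - {"x":0,"y":0,"z":0,"rx":0,"ry":0,"rz":0,"grip":1}
    - {"x":0,"y":0,"z":0,"rx":0,"ry":0,"rz":0,"grip":1}
    - {"x":0,"y":0,"z":-0.15,"rx":0,"ry":0,"rz":0,"grip":1}
    - {"x":0,"y":0,"z":-0.3,"rx":0,"ry":0,"rz":0,"grip":1}
    - {"x":0,"y":0,"z":-0.4,"rx":0,"ry":0,"rz":0,"grip":1}
    - {"x":0,"y":0,"z":-0.4,"rx":0,"ry":0,"rz":0,"grip":1}

```text
time: 17.62
eef_pos: [0.5607, -0.2084, 0.1263]
ee_rot: [179.8, -0.2, 5.8]
contact_force: [-0.7, -0.4, -0.1]
finger_gap: 0.0907
gripper_force: 0.0
```

```bash
python3 - <<'E'
from h import *
s=sensors.read_state();print(L(s['eef_pos']),s['ee_rot'],s['finger_gap'],s['contact_force'])
m=imaging.camera_model('wrist'); im=snap('wrist','w4'); snap('scene','s6');snap('side','d6'); hsv=cv2.cvtColor(im,40); g=cv2.cvtColor(im,6)
br=((hsv[...,2]>150)&(hsv[...,1]<45)).astype(np.uint8)
n,lab,st,ce=cv2.connectedComponentsWithStats(br)
for i in range(1,n):
    if 20<st[i,4]<6000: print(st[i],ce[i].round(1),L(onz('wrist',ce[i],.035,m)))
for P in[(.045,-.25,.035),(.075,-.25,.035),(.03,-.25,.072),(0,-.25,.072),(-.03,-.25,.072)]: print(P,fp(W(*P),m))
for r in range(120,262,5): print(r,' '.join(map(str,g[r,236:276])))
E
```

```text
[ 0.003  -0.2521  0.1263] [179.84677035  -0.20970656   5.79623723] 0.09074473799990358 [-0.68525764 -0.35313413 -0.12781674]
[247 120  10  43 371] [251.8 140.9] [ 0.0535 -0.2497  0.035 ]
[111 132   9   9  77] [114.9 135.8] [ 0.0628 -0.1032  0.035 ]
[ 53 136   7   9  58] [ 56.1 140.3] [ 0.0628 -0.0211  0.035 ]
[  8 142   6   8  40] [ 10.6 145.2] [0.0628 0.0618 0.035 ]
[217 165  19  36 309] [224.  182.5] [ 0.0108 -0.2212  0.035 ]
[  86  179  116   55 3852] [144.6 197.7] [-0.0059 -0.1331  0.035 ]
[  0 183  11  12 114] [  4.4 188.9] [0.0046 0.0884 0.035 ]
[247 191   7  18  60] [249. 197.] [-0.0047 -0.2469  0.035 ]
[493 205  19  30 395] [502.1 219.2] [-0.0385 -0.6046  0.035 ]
[  0 206  13   4  42] [  6.4 207.1] [-0.0216  0.0919  0.035 ]
[ 65 221   8  10  53] [ 68.8 226.4] [-0.044 -0.022  0.035]
[  85  235   63   55 1780] [115.5 254.8] [-0.0784 -0.0846  0.035 ]
[  0 257  22  23 354] [  8.2 266.8] [-0.1194  0.1268  0.035 ]
(0.045, -0.25, 0.035) [252.1 149.3]
(0.075, -0.25, 0.035) [252.1 119.3]
(0.03, -0.25, 0.072) [251.9 171.2]
(0, -0.25, 0.072) [251.9 203.5]
(-0.03, -0.25, 0.072) [251.9 23
[... 3641 characters left out ...]
 199 199 199 199 199 199 199 198 198 198 197
245 200 201 200 200 200 200 199 199 200 199 199 199 199 198 198 198 198 198 198 198 198 198 198 198 198 199 199 198 198 198 198 198 197 197 197 197 197 197 196 196
250 185 186 186 187 187 187 188 189 189 189 189 189 189 189 189 189 190 189 189 191 193 194 195 196 196 196 197 197 197 198 198 198 198 197 199 199 199 199 199 199
255 185 186 186 186 186 187 187 187 188 189 189 188 189 188 189 189 189 189 189 188 189 188 187 187 186 186 186 185 185 185 184 184 184 183 182 182 183 182 182 181
260 169 171 176 182 184 184 184 185 185 186 186 186 186 186 186 186 187 187 186 186 187 187 187 186 186 186 186 185 184 184 185 184 183 183 183 183 183 183 181 181
```

```bash
python3 - <<'E'
from h import *
def run(n,A,B,c,pt,w=14,h=12):
    A=cv2.imread(A);B=cv2.imread(B); x,y=int(c[0]),int(c[1]); t=cv2.resize(A[y-h:y+h,x-w:x+w],None,fx=4,fy=4,interpolation=2)
    base=proj(n,W(*pt))[0]; d=proj(n,W(pt[0],pt[1]+.09,pt[2]))[0]-base; X,Y=int(x+d[0]),int(y+d[1]); k=10
    r=cv2.matchTemplate(cv2.resize(B[Y-h-k:Y+h+k,X-w-k:X+w+k],None,fx=4,fy=4,interpolation=2),t,cv2.TM_CCOEFF_NORMED);_,v,_,l=cv2.minMaxLoc(r)
    s=np.array([X-k+l[0]/4+w-w-w+w,Y-k+l[1]/4])-[x,y]; 
    print(n,v,'shift',s,'exp .09',d,'travel',.09*(s@d)/(d@d))
run('scene','pics/scene0.png','pics/s6.png',(211,180),(.022,-.09,.14))
run('scene','pics/scene0.png','pics/s6.png',(205,210),(.036,-.12,.06))
run('side','pics/side0.png','pics/d6.png',(275,192),(-.03,-.07,.07))
run('side','pics/side0.png','pics/d3.png',(275,192),(-.03,-.07,.07))
E
```

```text
scene 0.7235947251319885 shift [ 32.5 -13. ] exp .09 [ 32.38300598 -12.49524204] travel 0.09075416635376206
scene 0.971985399723053 shift [ 32.   -13.25] exp .09 [ 31.9309115  -13.48578057] travel 0.08992706613089498
side 0.670074462890625 shift [-11.5   15.25] exp .09 [-10.80005646  14.5657803 ] travel 0.09479711340575787
side 0.6699004173278809 shift [-11.5   15.25] exp .09 [-10.80005646  14.5657803 ] travel 0.09479711340575787
```

jog_arm:
  rows:
    - {"x":0,"y":0.05,"z":-0.15,"rx":0,"ry":0,"rz":0,"grip":1}
    - {"x":0,"y":0.1,"z":-0.3,"rx":0,"ry":0,"rz":0,"grip":1}
    - {"x":0,"y":0.15,"z":-0.4,"rx":0,"ry":0,"rz":0,"grip":1}
    - {"x":0,"y":0.15,"z":-0.4,"rx":0,"ry":0,"rz":0,"grip":1}
    - {"x":0,"y":0.15,"z":-0.4,"rx":0,"ry":0,"rz":0,"grip":1}

```text
time: 18.4
eef_pos: [0.5627, -0.2446, 0.2228]
ee_rot: [180.0, 0.1, 5.8]
contact_force: [-0.1, 0.5, -0.6]
finger_gap: 0.0936
gripper_force: 0.0
```

The carriage is at about 0.090 (0.97 match) and the pointer lines up with the rib, so I'm handing in.

```bash
python3 -c "
from bench import robot
print(robot.close_job())"
```

```text
the job is handed in; nothing more can be done
None
```

The job is handed in: the carriage is at the middle stop (travel measured about 0.090 m), the dial pointer is in line with the zero rib to within about 1°, and the arm is clear at 18.4 s; the real fingertips sit about 27 mm behind the reported TCP, so the first dial grip closed above the bar and I repeated it lower.

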